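Prime the lotion pump on the nursery dresser

TASK

The new lotion pump has to be primed: on the round white pump bottle, press the pump head all the way down until it bottoms on its stop, hold it there for about half a second, then let it spring fully back up. Keep the round bottle standing where it is, and neither press nor shove the square pump bottle or the glass baby bottle.

Things in the scene. Friction and masses are not known exactly. Their poses are not given: they have to be found in the camera images.
- lotion_plunger (a joint): stroke of the round bottle's pump head in m: 0 = fully up (as at the start), 0.020 = bottomed on the collar. Moves straight down along the bottle's axis; a return spring needs about 5 N to start and 13 N at the bottom, then the stop is hard. The head springs back up by itself when let go.
- lotion_top (a point): centre of the flat top of the pump head of the ROUND lotion bottle; moves with the head; z up. Loose white plastic bottle, 0.4 to 0.6 kg, round body 74 mm across with sloping shoulder, collar 38 mm across up to 150 mm height, 20 mm of thin stem, flat head 40 mm across, 16 mm thick, top at 186 mm when up, 166 mm when bottomed. Spout reaches 56 mm from the axis along -x, 2 mm below the top.
- wash_top (a point): the same point on the SQUARE wash bottle, a bystander: same white plastic, same pump head, same 186 mm height and same spring, but a square body 70 x 70 mm with a flat top at 128 mm. Loose.
- baby_bottle: bystander: clear glass baby bottle 58 mm in diameter with a white screw ring and a tan teat, 150 mm tall in all; origin at the centre of its underside, z up. Loose, 0.22 kg.
Things that resemble listed ones, but are neither listed nor needed, are in the scene too. Leave any yellow look-alike of the part that bears lotion_plunger alone.

How it is judged:
On the way, in this order (a step that is already met when the one before it is completed fails the run):
1. the round bottle's pump head is held down on its stop (value of joint lotion_plunger above 0.0182 m), for 0.3 s.
2. the pump head has sprung fully back up (value of joint lotion_plunger below 0.003 m), for 0.2 s.
At the end, for the whole second after the job is handed in: The round bottle's pump head is fully up again (within 3 mm), the bottle upright and within 30 mm of where it stood; the square bottle's head is within 15 mm and the baby bottle within 20 mm of where they were, the baby bottle upright (value of joint lotion_plunger below 0.003 m and distance of lotion_top from where it was at the start of the episode below 0.03 m and angle between each of lotion_top, baby_bottle's own z axis and vertical below 0.1 rad and distance of wash_top from where it was at the start of the episode below 0.015 m and distance of baby_bottle from where it was at the start of the episode below 0.02 m); the robot touches nothing.
It fails at once if the round bottle is tipped more than 17 degrees (angle between lotion_top's own z axis and vertical above 0.3 rad).
It fails at once if the square bottle's pump is pressed or the bottle shoved or tipped, its head moving more than 15 mm (distance of wash_top from where it was at the start of the episode above 0.015 m).
It fails at once if the baby bottle is shoved more than 20 mm or tipped more than 17 degrees (distance of baby_bottle from where it was at the start of the episode above 0.02 m or angle between baby_bottle's own z axis and vertical above 0.3 rad).
It also fails if it takes over 29 s, if anything falls off the work surface, if the arm or the gripper's body presses on something with over 40 N, if the wrist force passes 120 N, or if a joint passes its speed limit or range.

ROBOT

A 7-joint arm with a two-finger parallel gripper is mounted at the origin on the work surface. World frame = base frame: x ahead of the robot, y to its left, z up, the work surface at z = 0. Lengths are in m, angles in rad, forces in N, time in s.
With the tool pointing down it reaches from about 0.425 to 1.025 m from the base axis. Payload 3.6 kg.
Tool frame: the origin (TCP) lies at the very end of the fingers, on their centre line; the grasp point (between the pads) lies 19 mm behind it (bot.grip_point_offset is the z of the grasp point in the tool frame, in m); z points along the fingers, y is the line along which they close (so a half turn about z gives the same grasp; the last joint's range is limited). The gripper opens to 85 mm and grips with 20 to 120 N. Pads are 22 mm wide; open, the fingers measure 114 mm over their backs; the gripper's body (76 mm by 85 mm) begins 54 mm behind the grasp point. The pads swing forward as they close: fully open they stand 13 mm farther back than shut.
Start: joints at [-1.254, 0.591, 0.048, 1.609, -0.033, 0.943, -0.034], TCP at [0.289, 0.665, 0.231] pointing down, gripper open.
Joint ranges: [-2.69, 2.69], [-0.47, 2.24], [-1.27, 1.36], [0.19, 2.51], [-1.53, 4.68], [0.08, 2.07], [-3.09, 3.09]. Speed limits (rad/s): [2.57, 2.57, 3.14, 3.14, 3.14, 3.14, 3.14].

INTERFACE

Orientations are given as a rotation vector (axis times angle).
In Python, from cell import bot gives the robot as it stands.
- The arm moves only by the tool move_arm, never from a script. Its argument "commands" is a list of rows, each a list of 3 entries, a list of its own where there are three numbers: the finger opening in mm, from 0 to 85.4, then the shift along the tool's x, y, z in mm, then the turn, a rotation vector about the tool's x, y, z in rad. A call has exactly 8 rows; each row shifts and turns the commanded pose from where the row before left it, along the tool's axes as they then stand; what a row does not reach is not made up. A row lasts 1/10 s, in which the tool goes at most 50 mm and 8.59 degrees, less where a joint would pass 70% of its speed; a pose out of reach is approached as far as the arm can. A call is refused whole if a number of a shift passes 50 or a number of a turn 0.15, either way. A call with a gripper value outside its range is refused whole. The fingers move at their own pace and stop on an object; the grip force is fixed at half the most. Time passes only in rows, so rows that do not move let the fingers close, or fill a call up. It gives the time, the measured TCP pose, the force, the opening and the grip force at its end, in the units of the state.
- bot.get_obs(): the state, without advancing time (a new reading comes with each control period).
- bot.grab_frame(name): name is "side" or "top" or "wrist"; returns a dict with "frame" (384x512x3 uint8, red, green, blue), "z_map" (384x512 float32, m along the optical axis (not along the pixel's ray), 0 where there is no reading), "mtx" (3x3 intrinsics, pixels), "rvec" (rotation vector, rad) and "tvec" (3), from world to camera coordinates, as OpenCV has them; the wrist camera has in their place "hand_eye" (4x4, takes a point from camera to tool coordinates, whose origin is the TCP and whose axes are the flange's). Camera axes: x right, y down, z forward; pixel columns grow to the right and rows downward; lengths in m; the calibration is good to about 2 mm. A picture is of the moment at which its call begins: read the wrist's pose just before it.
- bot.hand_in(): hands the job in; it is judged then, once.
The state is a dict: "time_s": time; "qpos": joint angles; "qd": joint speeds; "tau": joint torques, N m; "tool_pos": TCP position; "eef_rot": TCP orientation; "force": force on the tool from outside, world axes, zero at the start; "ft_torque": the same for the moment, N m; "width": finger opening in m; "grasp_force": force on a finger pad.
Only numpy, scipy, OpenCV 4.12 (cv2) and the standard library are available. Lean on these libraries where they do the work, as an engineer would, in place of code of your own. Each camera call takes 0.05 s, during which the arm holds its last target. There are 200 camera calls.

## Working session

There is one attempt and no reset: what is moved stays moved. The work goes in short steps, Python scripts to look and compute and a tool call to move; the robot and the scene stay as the last step left them, time stands still between calls to the robot, and variables do not carry over. Pictures are saved under pics/ and viewed, at most 10 in all, crops included, and the job is handed in when it is done.

Besides the shell and the picture viewer there is one more tool, called after "Call:" as name(argument=value, ...), one argument or row to a line, values as JSON. move_arm: Moves the arm, as the interface text tells. Its arguments: {"type":"object","properties":{"commands":{"type":"array"}},"required":["commands"]}

```bash
mkdir -p pics
cat > h.py <<'E'
import numpy as np, cv2
from cell import bot
def world(f):
    z=f["z_map"];h,w=z.shape;K=f["mtx"];u,v=np.meshgrid(np.arange(w),np.arange(h))
    c=np.stack([(u-K[0,2])/K[0,0]*z,(v-K[1,2])/K[1,1]*z,z],-1)
    if "hand_eye" in f: return c
    R=cv2.Rodrigues(np.array(f["rvec"],float))[0]
    p=(c-np.array(f["tvec"]).ravel())@R
    p[z==0]=np.nan
    return p
E
python3 - <<'E'
from h import *
fs={}
for n in("top","side"):
    f=bot.grab_frame(n);cv2.imwrite(f"pics/{n}.png",f["frame"][...,::-1]);p=world(f);np.save(n+".npy",p)
    m=((p[...,2]>.175)&(p[...,2]<.195)).astype(np.uint8)
    k,l,s,c=cv2.connectedComponentsWithStats(m)
    for i in range(1,k):
        if s[i,4]>15:
            q=p[l==i];print(n,s[i],q.mean(0).round(3),q.min(0).round(3),q.max(0).round(3),f["frame"][l==i].mean(0).round())
o=bot.get_obs();print(o["time_s"],o["tool_pos"],o["eef_rot"],cv2.Rodrigues(np.array(o["eef_rot"]))[0].round(3))
E
```

```text
top [305 127  26  38 487] [ 0.652 -0.156  0.186] [ 0.611 -0.179  0.175] [ 0.682 -0.133  0.19 ] [146. 130.   1.]
top [135 202  37  30 517] [0.505 0.156 0.185] [0.477 0.116 0.176] [0.531 0.185 0.191] [142. 140. 139.]
top [341 207  38  30 517] [ 0.505 -0.23   0.185] [ 0.478 -0.271  0.176] [ 0.531 -0.202  0.191] [144. 142. 141.]
top [406 217  42  21 536] [ 0.499 -0.353  0.185] [ 0.477 -0.399  0.175] [ 0.516 -0.325  0.19 ] [141. 124.   1.]
side [24  0 11  2 18] [-0.164  1.402  0.177] [-0.187  1.393  0.175] [-0.146  1.417  0.181] [27. 44. 34.]
side [36  0 14  6 61] [-0.086  1.323  0.185] [-0.115  1.301  0.175] [-0.066  1.341  0.195] [28. 44. 34.]
side [91  3  8  6 39] [0.131 1.255 0.185] [0.113 1.244 0.176] [0.146 1.279 0.194] [26. 47. 35.]
side [11  5 10  6 36] [-0.175  1.242  0.186] [-0.187  1.232  0.176] [-0.162  1.257  0.195] [35. 51. 40.]
side [71  6 14  7 63] [0.074 1.185 0.185] [0.048 1.17  0.175] [0.098 1.213 0.195] [25. 44. 33.]
side [57 11  9  7 38] [0.022 1.123 0.185] [0.007 1.111 0.175] [0.033 1.136 0.195] [35. 54. 43.]
side [20 13  6  6 17] [-0.117  1.115  0.184] [-0.123  1.109  0.176] [-0.109  1.128  0.195] [27. 50. 38.]
side [195 116  23  20 265] [0.503 0.149 0.184] [0.475 0.114 0.175] [0.528 0.184 0.188] [138. 135. 132.]
side [284 197  46  21 579] [ 0.648 -0.161  0.184] [ 0.608 -0.182  0.175] [ 0.68  -0.136  0.189] [142. 120.  18.]
side [211 230  34  41 706] [ 0.502 -0.237  0.184] [ 0.474 -0.273  0.175] [ 0.528 -0.204  0.188] [148. 147. 146.]
side [ 217  295   38   55 1110] [ 0.496 -0.36   0.184] [ 0.474 -0.401  0.175] [ 0.513 -0.325  0.188] [153. 133.  11.]
0.1 [0.28855858 0.66428781 0.23023785] [-0.63906779 -3.07559961  0.00318311] [[-0.917  0.398 -0.001]
 [ 0.398  0.917 -0.002]
 [-0.    -0.002 -1.   ]]
```

View pics/top.png

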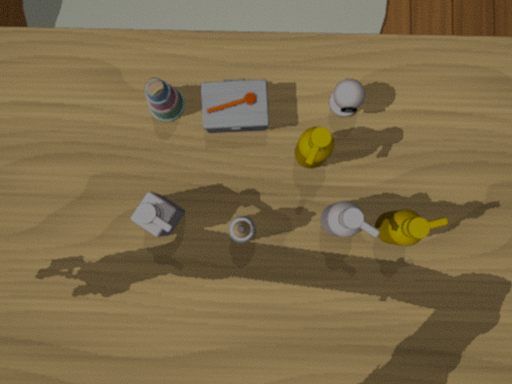

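View pics/side.png

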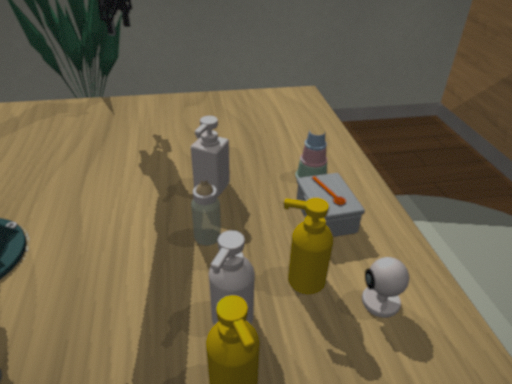

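Run:
```python
import numpy as np
# body cross sections below the two white heads, disc centres by circle-ish extents
for n in("top","side"):
    p=np.load(n+".npy")
    for y0 in(.15,-.235):
        r=np.hypot(p[...,0]-.505,p[...,1]-y0)
        for a,b in((.02,.10),(.10,.122),(.122,.133),(.135,.150),(.175,.195)):
            q=p[(r<.065)&(p[...,2]>a)&(p[...,2]<b)]
            if len(q): print(n,y0,(a,b),len(q),q.min(0).round(3),q.max(0).round(3))
```

```text
top 0.15 (0.02, 0.1) 218 [0.466 0.121 0.02 ] [0.556 0.172 0.099]
top 0.15 (0.1, 0.122) 79 [0.468 0.12  0.101] [0.556 0.205 0.122]
top 0.15 (0.122, 0.133) 618 [0.466 0.121 0.122] [0.556 0.21  0.133]
top 0.15 (0.135, 0.15) 57 [0.489 0.144 0.135] [0.533 0.173 0.15 ]
top 0.15 (0.175, 0.195) 517 [0.477 0.116 0.176] [0.531 0.185 0.191]
top -0.235 (0.02, 0.1) 160 [ 0.475 -0.217  0.021] [ 0.544 -0.185  0.099]
top -0.235 (0.1, 0.122) 231 [ 0.475 -0.259  0.101] [ 0.546 -0.185  0.122]
top -0.235 (0.122, 0.133) 329 [ 0.479 -0.248  0.122] [ 0.541 -0.19   0.133]
top -0.235 (0.135, 0.15) 59 [ 0.489 -0.226  0.135] [ 0.529 -0.202  0.15 ]
top -0.235 (0.175, 0.195) 517 [ 0.478 -0.271  0.176] [ 0.531 -0.202  0.191]
side 0.15 (0.02, 0.1) 934 [0.464 0.117 0.021] [0.554 0.173 0.1  ]
side 0.15 (0.1, 0.122) 320 [0.464 0.118 0.1  ] [0.554 0.174 0.122]
side 0.15 (0.122, 0.133) 335 [0.465 0.12  0.122] [0.555 0.199 0.133]
side 0.15 (0.135, 0.15) 124 [0.489 0.141 0.135] [0.531 0.175 0.15 ]
side 0.15 (0.175, 0.195) 265 [0.475 0.114 0.175] [0.528 0.184 0.188]
side -0.235 (0.02, 0.1) 496 [ 0.472 -0.259  0.02 ] [ 0.545 -0.218  0.1  ]
side -0.235 (0.1, 0.122) 584 [ 0.472 -0.26   0.1  ] [ 0.544 -0.207  0.122]
side -0.235 (0.122, 0.133) 419 [ 0.476 -0.256  0.122] [ 0.54  -0.205  0.133]
side -0.235 (0.135, 0.15) 208 [ 0.491 -0.243  0.135] [ 0.528 -0.217  0.15 ]
side -0.235 (0.175, 0.195) 706 [ 0.474 -0.273  0.175] [ 0.528 -0.204  0.188]
```

The round white lotion bottle is the one at top-view px (350,217). Its head is at about (0.510, -0.223) and its body edges agree. The square bottle is at px (152,213), the baby bottle at (242,229), and a yellow look-alike at (410,228). I'll close the fingers and travel above everything.

Call:
move_arm(
  commands=[
    [0, [-32, -30, -5], [0, 0, 0]],
    [0, [-32, -30, -5], [0, 0, 0]],
    [0, [-32, -30, -5], [0, 0, 0]],
    [0, [-32, -30, -5], [0, 0, 0]],
    [0, [-32, -30, -5], [0, 0, 0]],
    [0, [-32, -30, -5], [0, 0, 0]],
    [0, [-32, -30, -5], [0, 0, 0]],
    [0, [-32, -30, -5], [0, 0, 0]],
  ],
)

```text
time_s: 0.9
tool_pos: [0.4283, 0.3409, 0.2712]
eef_rot: [-0.639, -3.076, 0.001]
force: [1.0, -0.5, 0.5]
width: 0.0001
grasp_force: 0.0
```

Call:
move_arm(
  commands=[
    [0, [-29, -31, 0], [0, 0, 0]],
    [0, [-29, -31, 0], [0, 0, 0]],
    [0, [-29, -31, 0], [0, 0, 0]],
    [0, [-29, -31, 0], [0, 0, 0]],
    [0, [-29, -31, 0], [0, 0, 0]],
    [0, [-29, -31, 0], [0, 0, 0]],
    [0, [-29, -31, 0], [0, 0, 0]],
    [0, [-29, -31, 0], [0, 0, 0]],
  ],
)

```text
time_s: 1.7
tool_pos: [0.542, 0.0213, 0.2711]
eef_rot: [-0.639, -3.075, 0.0]
force: [0.8, 0.1, -0.8]
width: 0.0002
grasp_force: 0.0
```

Call:
move_arm(
  commands=[
    [0, [-10, -35, 0], [0, 0, 0]],
    [0, [-10, -35, 0], [0, 0, 0]],
    [0, [-10, -35, 5], [0, 0, 0]],
    [0, [-10, -35, 10], [0, 0, 0]],
    [0, [-10, -35, 10], [0, 0, 0]],
    [0, [-10, -35, 10], [0, 0, 0]],
    [0, [-8, -26, 5], [0, 0, 0]],
    [0, [0, 0, 0], [0, 0, 0]],
  ],
)

```text
time_s: 2.5
tool_pos: [0.5082, -0.2256, 0.2305]
eef_rot: [-0.651, -3.072, 0.004]
force: [-0.0, 0.5, -0.6]
width: 0.0002
grasp_force: 0.0
```

Run:
```python
from h import *
o=bot.get_obs();R=cv2.Rodrigues(np.array(o["eef_rot"]))[0];f=bot.grab_frame("wrist")
c=world(f);H=np.array(f["hand_eye"]);t=c@H[:3,:3].T+H[:3,3];p=t@R.T+o["tool_pos"]
m=(p[...,2]>.178)&(p[...,2]<.194)&(f["z_map"]>0)
q=p[m&(abs(p[...,1]+.223)<.06)];print(o["tool_pos"],len(q))
if len(q):print(q.min(0),q.max(0),np.median(q,0))
im=f["frame"][...,::-1].copy();cv2.imwrite("pics/w.png",im)
f=bot.grab_frame("side");cv2.imwrite("pics/s2.png",cv2.resize(f["frame"][120:340,120:380,::-1],None,fx=2,fy=2))
```

```text
[ 0.50821878 -0.22559218  0.23046076] 3226
[ 0.4754772  -0.27240858  0.17801186] [ 0.52905031 -0.20345781  0.18917298] [ 0.49979579 -0.2285624   0.18628665]
```

View pics/s2.png

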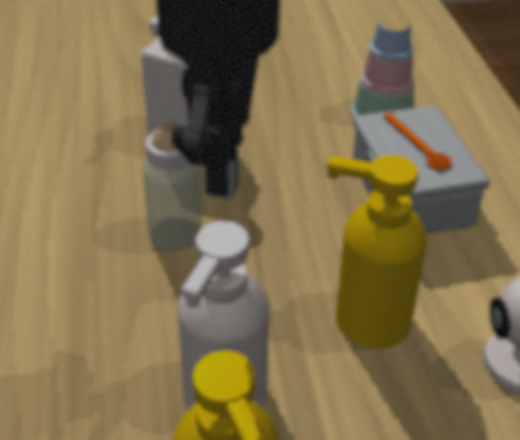

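View pics/w.png

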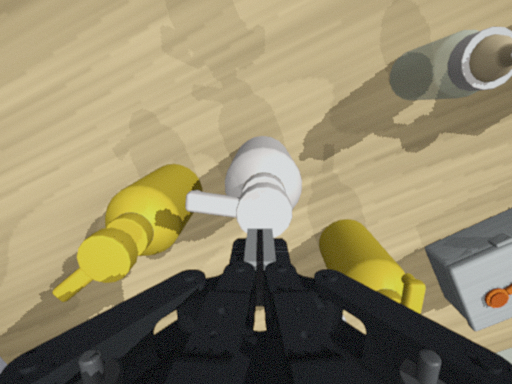

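The wrist view shows the fingertips (262,235) just above the white head (264,212). The head centre is at about (0.509, -0.2235, 0.186), so the offset is about 2 mm. Next I descend.

Call:
move_arm(
  commands=[
    [0, [0, 2, 10], [0, 0, 0]],
    [0, [0, 0, 10], [0, 0, 0]],
    [0, [0, 0, 10], [0, 0, 0]],
    [0, [0, 0, 8], [0, 0, 0]],
    [0, [0, 0, 5], [0, 0, 0]],
    [0, [0, 0, 5], [0, 0, 0]],
    [0, [0, 0, 5], [0, 0, 0]],
    [0, [0, 0, 0], [0, 0, 0]],
  ],
)

```text
time_s: 3.4
tool_pos: [0.5111, -0.2184, 0.1786]
eef_rot: [-0.639, -3.075, -0.001]
force: [-1.4, 1.1, 7.6]
width: -0.0001
grasp_force: 3.6
```

Call:
move_arm(
  commands=[
    [0, [0, 0, 3], [0, 0, 0]],
    [0, [0, 0, 3], [0, 0, 0]],
    [0, [0, 0, 3], [0, 0, 0]],
    [0, [0, 0, 2], [0, 0, 0]],
    [0, [0, 0, 1], [0, 0, 0]],
    [0, [0, 0, 1], [0, 0, 0]],
    [0, [0, 0, 0], [0, 0, 0]],
    [0, [0, 0, 0], [0, 0, 0]],
  ],
)

```text
time_s: 4.2
tool_pos: [0.5115, -0.2186, 0.1669]
eef_rot: [0.639, 3.075, 0.001]
force: [-3.4, 2.1, 12.1]
width: -0.0001
grasp_force: 6.0
```

Call:
move_arm(
  commands=[
    [0, [0, 0, 1], [0, 0, 0]],
    [0, [0, 0, 1], [0, 0, 0]],
    [0, [0, 0, 0], [0, 0, 0]],
    [0, [0, 0, 0], [0, 0, 0]],
    [0, [0, 0, 0], [0, 0, 0]],
    [0, [0, 0, 0], [0, 0, 0]],
    [0, [0, 0, 0], [0, 0, 0]],
    [0, [0, 0, 0], [0, 0, 0]],
  ],
)

```text
time_s: 5.0
tool_pos: [0.512, -0.2189, 0.1662]
eef_rot: [0.639, 3.074, 0.002]
force: [-3.9, 3.5, 20.9]
width: -0.0001
grasp_force: 10.0
```

The force is 21 N, above the spring's 13 N, and the head has stopped moving, so it is on its stop and has been held about 0.6 s. Now I lift.

Call:
move_arm(
  commands=[
    [0, [0, 0, -3], [0, 0, 0]],
    [0, [0, 0, -5], [0, 0, 0]],
    [0, [0, 0, -8], [0, 0, 0]],
    [0, [0, 0, -10], [0, 0, 0]],
    [0, [0, 0, -20], [0, 0, 0]],
    [0, [0, 0, -20], [0, 0, 0]],
    [0, [0, 0, -20], [0, 0, 0]],
    [0, [0, 0, 0], [0, 0, 0]],
  ],
)

```text
time_s: 5.8
tool_pos: [0.5131, -0.2199, 0.2519]
eef_rot: [0.638, 3.07, -0.001]
force: [0.4, 0.1, -0.9]
width: 0.0002
grasp_force: 0.0
```

Run:
```python
from h import *
p=world(bot.grab_frame("side"))
for y0 in(.15,-.235):
    q=p[(np.hypot(p[...,0]-.505,p[...,1]-y0)<.065)&(p[...,2]>.175)&(p[...,2]<.195)]
    print(len(q),q.min(0).round(3),q.max(0).round(3))
o=bot.get_obs();print(o["time_s"],o["force"],o["tool_pos"])
```

```text
83 [0.475 0.115 0.175] [0.5   0.168 0.187]
706 [ 0.474 -0.273  0.175] [ 0.528 -0.204  0.188]
5.85 [-0.78363808 -0.50277075 -0.5862195 ] [ 0.51218352 -0.21931655  0.25047958]
```

Call:
move_arm(
  commands=[
    [0, [0, 0, 0], [0, 0, 0]],
    [0, [0, 0, 0], [0, 0, 0]],
    [0, [0, 0, 0], [0, 0, 0]],
    [0, [0, 0, 0], [0, 0, 0]],
    [0, [0, 0, 0], [0, 0, 0]],
    [0, [0, 0, 0], [0, 0, 0]],
    [0, [0, 0, 0], [0, 0, 0]],
    [0, [0, 0, 0], [0, 0, 0]],
  ],
)

```text
time_s: 6.65
tool_pos: [0.5112, -0.2188, 0.2493]
eef_rot: [0.639, 3.076, -0.0]
force: [-0.3, 0.1, -0.1]
width: -0.0005
grasp_force: 0.0
```

The round bottle's head is back up and has not moved, and the robot touches nothing.

```bash
python3 -c "
from cell import bot
print(bot.hand_in())"
```

```text
the job is handed in; nothing more can be done
None
```

I pressed the round bottle's pump head to its stop (21 N), held it about 0.6 s and let it spring fully back up; its head is back where it started, nothing else was touched, and the job is handed in (no verdict was returned).

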